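# Find the rocking jar lid and press it home

## Robot

A 6-joint arm with a two-finger parallel gripper is mounted at the origin on the work surface. World frame = base frame: x ahead of the robot, y to its left, z up, the work surface at z = 0. Lengths are in m, angles in rad, forces in N, time in s.
With the tool pointing down it reaches from about 0.4 to 0.925 m from the base axis. Payload 3.4 kg.
Tool frame: the origin (TCP) lies at the very end of the fingers, on their centre line; the grasp point (between the pads) lies ctrl.grasp_offset behind it (ctrl.grasp_offset is the distance from the TCP to the grasp point, in m); z points along the fingers, y is the direction in which the jaws open and shut (so a half turn about z gives the same grasp; the last joint's range is limited). The gripper opens to 85 mm and grips with 20 to 120 N. Pads are 22 mm wide; open, the fingers measure 114 mm over their backs; the gripper's body (76 mm by 85 mm) begins 54 mm behind the grasp point. The pads swing forward as they close: fully open they stand 13 mm farther back than shut.
Start: joints at [-1.387, 0.307, 1.506, -0, 1.328, -0.073], TCP at [0.146, -0.556, 0.231] pointing down, gripper open.
Joint ranges: [-3.12, 3.12], [-1.05, 2.28], [0.14, 2.33], [-1.42, 4.57], [0.1, 2.73], [-2.68, 2.68]. Speed limits (rad/s): [2.57, 2.57, 3.14, 3.14, 3.14, 3.14].

## Interface

Orientations are given as a unit quaternion [x, y, z, w].
In Python, from station import ctrl, capture, calibration gives the robot as it stands.
- The arm moves only by the tool apply_moves, never from a script. Its argument "moves" is text: rows parted by semicolons, each of 5 numbers parted by spaces: the opening in per cent of the stroke, from 0 (shut) to 100 (fully open), then the shift along the world's x, y, z in mm, then the turn about the world's z in rad. A call has 1 to 8 rows; each row is the pose to reach, as a shift and turn from the pose measured when the call began; what a row does not reach only later rows make up. A row lasts 1/10 s, in which the tool goes at most 50 mm and 8.59 degrees, less where a joint would pass 70% of its speed; a pose out of reach is approached as far as the arm can. A call with a gripper value outside its range is refused whole. The fingers move at their own pace and stop on an object; "squeeze" is the grip in N (left out, the last holds). Time passes only in rows, so rows that repeat a pose let the fingers close. It gives the time, the measured TCP pose, the force and the opening at its end, in the units of the state.
- ctrl.sense(): the state, without advancing time (a new reading comes with each control period).
- capture(name): name is "scene" or "top" or "wrist"; returns the picture (384x512x3 uint8, blue, green, red); there is no depth.
- calibration(name): a dict with "camera_matrix" (3x3 intrinsics, pixels), "rvec" (rotation vector, rad) and "tvec" (3), from world to camera coordinates, as OpenCV has them. Camera axes: x right, y down, z forward; pixel columns grow to the right and rows downward; lengths in m; the calibration is good to about 2 mm. The wrist camera is an equidistant fisheye: a pixel r from the principal point sees the ray r / f radians off the axis. A picture is of the moment at which its call begins: read the wrist's pose just before it. calibration takes no time and is no camera call; for the wrist camera it gives the pose at the moment of the call.
- ctrl.sign_off(): hands the job in, once; it reports no verdict.
The state is a dict: "time_s": time; "joint_positions": joint angles; "qd": joint speeds; "effort": joint torques, N m; "eef_pos": TCP position; "eef_rot": TCP orientation; "force": force on the tool from outside, world axes, zero at the start; "ft_torque": the same for the moment, N m; "finger_gap": finger opening in m.
Only numpy, scipy, OpenCV 4.12 (cv2) and the standard library are available. Lean on these libraries where they do the work, as an engineer would, in place of code of your own. Each camera call takes 0.05 s, during which the arm holds its last target.

## Task

One of the four bamboo lids on the jars in the grey tray is not pushed home, though it looks just like the others. Press the lids lightly near the edge until you find the one that rocks, then press that one firmly at its middle until it is fully home and level. Do not press hard on the lids that are already home, do not pull or lift any lid, and leave everything else where it stands.

Things in the scene. Friction and masses are not known exactly. Their poses are not given: they have to be found in the camera images.
- lid_a: One of four identical round bamboo press-on lids, 88 mm across, 24 mm thick, flat on top, on a fixed glass jar 82 mm across. Origin: centre of its top face; z is up when it is level. Its top is 106 to 125 mm above the worktop: the jars stand unequally deep in the tray (12 mm spread), so height does not tell which lid is loose. lid_b and lid_d say how lids behave; any of the four may be the loose one.
- lid_b: Bamboo lid, same size and origin as lid_a. How lids behave: three of the four are home. Pressed near the edge (about 32 mm from the middle) a lid that is home sinks straight down on its springy seal about 1 mm at 4 N and 2 mm at 10 N and tilts less than 0.03 rad.
- lid_c: Bamboo lid, same size and origin as lid_a.
- lid_d: As lid_a. The loose one of the four sits level, about 6 mm proud. Pressed near its edge with 2 to 4 N that edge dips 5 to 6 mm (0.14 to 0.2 rad) and the far edge rises; let go, it springs level. An edge press does not seat it. Pressed within 5 mm of its middle it holds until about 16 N (more off-centre), then slides down about 6 mm, stops on its seal (6 N per mm) and stays.
- caddy: Fixed square tray of grey plastic, 264 x 264 mm, floor 30 mm and side walls 52 mm high; origin at the centre of its underside, on the worktop. The four jars stand in it two by two, lid centres 60 mm either way from its centre along its x and y (which jar is where varies); the jars are fixed.
- measuring_cap: Blue plastic measuring cap, open cup 34 mm across, 34 mm high, standing loose in the middle of the tray among the jars, origin at its underside, on the tray's floor (30 mm up). To be left alone.
- clasp_jar: Glass storage jar with swing-top clasp, 86 mm across (100 mm at the clasp), 124 mm high; origin at its underside. Loose; to be left alone.
- pot_grip: Red silicone pot holder grip, 105 x 75 x 36 mm, lying; origin at its underside. Loose; to be left alone.
- bamboo_tier_a: Bamboo steamer tier, open round basket 176 mm across, 52 mm high; origin at its underside. Loose; to be left alone.
- bamboo_tier_b: The second bamboo tier, same as bamboo_tier_a.
- steamer_base: Aluminium steamer base, open pot 200 mm across (258 mm over its two handles, along its y), 85 mm high; origin at its underside. Loose; to be left alone.
- scrub_brush: Flat brush with a green handle, 190 mm long along its x, lying; origin at its underside. Loose; to be left alone.

How it is judged:
On the way, in this order (a step that is already met when the one before it is completed fails the run):
1. a lid rocks under the fingers: pressed by them, it tilts more than 0.1 rad (((angle between lid_a's own z axis and vertical above 0.1 rad and contact force between the fingers and lid_a above 0.3 N) or (angle between lid_b's own z axis and vertical above 0.1 rad and contact force between the fingers and lid_b above 0.3 N) or (angle between lid_c's own z axis and vertical above 0.1 rad and contact force between the fingers and lid_c above 0.3 N) or (angle between lid_d's own z axis and vertical above 0.1 rad and contact force between the fingers and lid_d above 0.3 N))), for 0.05 s.
2. the loose lid is pressed down at least 4.8 mm by the fingers and no lid tilts more than 0.05 rad (((distance of lid_a from where it was at the start of the episode above 0.0048 m and contact force between the fingers and lid_a above 3 N) or (distance of lid_b from where it was at the start of the episode above 0.0048 m and contact force between the fingers and lid_b above 3 N) or (distance of lid_c from where it was at the start of the episode above 0.0048 m and contact force between the fingers and lid_c above 3 N) or (distance of lid_d from where it was at the start of the episode above 0.0048 m and contact force between the fingers and lid_d above 3 N)) and angle between each of lid_a, lid_b, lid_c, lid_d's own z axis and vertical below 0.05 rad), for 0.05 s.
At the end, for the whole second after the job is handed in: The loose lid is home: it stands at least 4.8 mm lower than at the start (it stood 5.6 to 6.4 mm proud); all four lids are level within 0.03 rad and at rest, and every loose bystander is within 20 mm of where it started (distance of any of lid_a, lid_b, lid_c, lid_d from where it was at the start of the episode above 0.0048 m and distance of each of lid_a, lid_b, lid_c, lid_d from where it was at the start of the episode below 0.014 m and angle between each of lid_a, lid_b, lid_c, lid_d's own z axis and vertical below 0.03 rad and linear speed of each of lid_a, lid_b, lid_c, lid_d below 0.01 m/s and distance of each of measuring_cap, clasp_jar, pot_grip, bamboo_tier_a, bamboo_tier_b, steamer_base, scrub_brush from where it was at the start of the episode below 0.02 m); the robot touches nothing.
It fails at once if a lid that is already home is pressed down on its jar with more than 15 N before the loose one is home (distance of each of lid_a, lid_b, lid_c, lid_d from where it was at the start of the episode below 0.004 m and contact force between any of lid_a_rim, lid_b_rim, lid_c_rim, lid_d_rim and anything else above 15 N).
It fails at once if a lid is lifted (moved more than 14 mm) (distance of any of lid_a, lid_b, lid_c, lid_d from where it was at the start of the episode above 0.014 m).
It fails at once if a lid is pressed with more than 50 N, which could crack the jar (contact force between the fingers and lid_a above 50 N or contact force between the fingers and lid_b above 50 N or contact force between the fingers and lid_c above 50 N or contact force between the fingers and lid_d above 50 N).
It fails at once if a bystander is knocked, lifted or carried (moved more than 20 mm) (distance of any of measuring_cap, clasp_jar, pot_grip, bamboo_tier_a, bamboo_tier_b, steamer_base, scrub_brush from where it was at the start of the episode above 0.02 m).
It also fails if it takes over 51 s, if anything falls off the work surface, if the arm or the gripper's body presses on something with over 40 N, if the wrist force passes 120 N, or if a joint passes its speed limit or range.

## Working session

There is one attempt and no reset: what is moved stays moved. The work goes in short steps, Python scripts to look and compute and a tool call to move; the robot and the scene stay as the last step left them, time stands still between calls to the robot, and variables do not carry over. Pictures are saved under pics/ and viewed, and the job is handed in when it is done.

Besides the shell and the picture viewer there is one more tool, called after "Request:" as name(argument=value, ...) on one line, values as JSON. apply_moves: Moves the arm, as the interface text tells. Its arguments: {"type":"object","properties":{"moves":{"type":"string"},"squeeze":{"type":"number"}},"required":["moves"]}

```bash
ls; mkdir -p pics
python3 - <<'E'
from station import ctrl,capture,calibration
import cv2
print(ctrl.sense(), ctrl.grasp_offset)
for n in("scene","top","wrist"):
    cv2.imwrite(f"pics/{n}0.png",capture(n))
    c=calibration(n);print(n,c)
E
```

```text
pics
{'time_s': 0.0, 'joint_positions': array([-1.38747390e+00,  3.07575393e-01,  1.50770596e+00,  1.01485281e-05,
        1.32839629e+00, -7.34621871e-02]), 'qd': array([-0.00089211,  0.00111306, -0.00223863, -0.00054968, -0.00023163,
        0.00015535]), 'effort': array([ 1.20311786e-03, -4.57542121e+01, -2.51916414e+01,  1.37120896e-04,
        1.35378022e-02, -1.46725256e-05]), 'eef_pos': array([ 0.14590393, -0.55544107,  0.23036739]), 'eef_rot': array([ 9.91768642e-01,  1.28038565e-01, -5.23183101e-05, -1.04119200e-03]), 'force': array([-0.4084507 ,  0.17736676,  0.1306076 ]), 'ft_torque': array([ 0.01425115,  0.00133048, -0.01990517]), 'finger_gap': 0.08559626645436237} 0.0187
scene {'camera_matrix': array([[398.55365259,   0.        , 264.8226577 ],
       [  0.        , 398.55365259, 197.34164343],
       [  0.        ,   0.        ,   1.        ]]), 'rvec': array([ 1.85287193,  1.8922485 , -0.62602733]), 'tvec': array([ 0.02680566, -0.39246289,  1.78603697])}
top {'camera_matrix': array([[368.06223879,   0.        , 247.64439587],
       [  0.        , 368.06223879, 190.6876659 ],
       [  0.        ,   0.        ,   1.        ]]), 'rvec': array([ 2.16829309, -2.19754688,  0.1350502 ]), 'tvec': array([-0.00228664,  0.54822826,  0.99427616])}
wrist {'camera_matrix': array([[297.31863964,   0.        , 249.76744307],
       [  0.        , 297.31863964, 193.11153604],
       [  0.        ,   0.        ,   1.        ]]), 'rvec': array([-2.30225968,  1.77373618,  0.25593608]), 'tvec': array([-0.57540382, -0.03666194,  0.38010187])}
```

View pics/scene0.png

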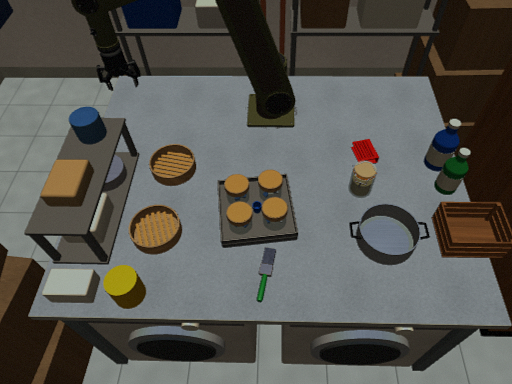

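View pics/top0.png

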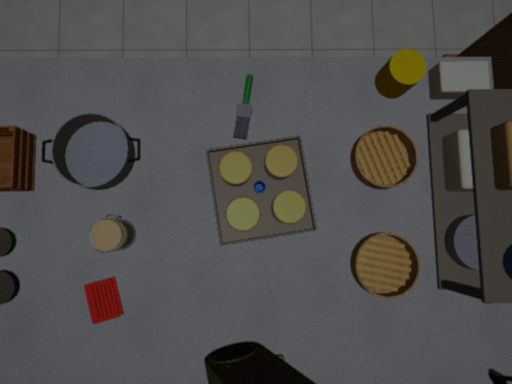

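View pics/wrist0.png

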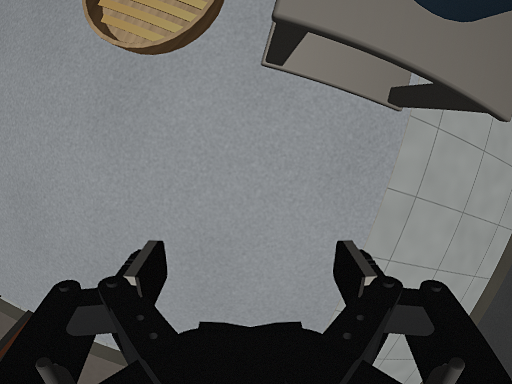

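Top view: lids at about (236,168), (282,161), (243,213), (290,207), the blue cap at (259,187). Now measuring.

```bash
cat > h.py <<'E'
import numpy as np,cv2
from station import ctrl,capture,calibration
def cam(c):
    R=cv2.Rodrigues(c['rvec'])[0];return c['camera_matrix'],R,c['tvec'],-R.T@c['tvec']
def ray(c,u,v):
    K,R,t,o=cam(c);d=R.T@np.linalg.inv(K)@np.array([u,v,1.]);return o,d
def onz(c,u,v,z):
    o,d=ray(c,u,v);return o+d*(z-o[2])/d[2]
def tri(a,b):
    (o1,d1),(o2,d2)=a,b
    s=np.linalg.lstsq(np.c_[d1,-d2],o2-o1,rcond=None)[0]
    p,q=o1+s[0]*d1,o2+s[1]*d2
    return (p+q)/2,np.linalg.norm(p-q)
E
python3 - <<'E'
from h import *
def lids(n,box,lo,hi,up=6):
    im=cv2.imread(f"pics/{n}0.png");x0,y0,x1,y1=box
    c=cv2.resize(im[y0:y1,x0:x1],None,fx=up,fy=up,interpolation=cv2.INTER_CUBIC)
    m=cv2.inRange(cv2.cvtColor(c,cv2.COLOR_BGR2HSV),lo,hi)
    vis=c.copy();out=[]
    for k in cv2.findContours(m,cv2.RETR_EXTERNAL,cv2.CHAIN_APPROX_NONE)[0]:
        if cv2.contourArea(k)<200*up*up*.5: continue
        e=cv2.fitEllipse(cv2.convexHull(k));cv2.ellipse(vis,e,(255,0,0),1)
        out.append(((e[0][0]+.5)/up-.5+x0,(e[0][1]+.5)/up-.5+y0,e[1][0]/up,e[1][1]/up))
    cv2.imwrite(f"pics/{n}_l.png",cv2.resize(vis,None,fx=.8,fy=.8));return out
T=lids("top",(200,130,325,250),(15,90,110),(40,255,255))
S=lids("scene",(210,165,305,250),(8,110,130),(30,255,255))
im=cv2.imread("pics/top0.png");print(im[168,236],im[213,243]);im=cv2.imread("pics/scene0.png");print(im[185,236])
for t in T:print("T",np.round(t,2),np.round(onz(calibration("top"),t[0],t[1],.115),4))
for t in S:print("S",np.round(t,2),np.round(onz(calibration("scene"),t[0],t[1],.115),4))
for t in T:
    for s in S:
        p,e=tri(ray(calibration("top"),*t[:2]),ray(calibration("scene"),*s[:2]))
        if e<.006: print(np.round(p,4),round(e,4))
E
```

```text
[ 65 110 116] [ 72 118 114]
[ 50 117 163]
T [242.49 213.52  31.55  31.69] [0.4819 0.0065 0.115 ]
T [289.11 206.23  30.86  31.31] [ 0.4987 -0.1117  0.115 ]
T [235.25 167.06  30.73  30.97] [0.6004 0.0234 0.115 ]
T [281.23 160.37  30.29  30.79] [ 0.6165 -0.0945  0.115 ]
S [238.9  211.6   20.55  25.24] [ 0.6262 -0.0952  0.115 ]
S [274.22 207.06  20.38  24.9 ] [0.606  0.0225 0.115 ]
S [236.17 183.11  18.69  23.86] [ 0.5062 -0.1125  0.115 ]
S [269.83 178.61  18.59  23.62] [0.4845 0.0054 0.115 ]
[0.482  0.0059 0.1119] 0.0011
[ 0.4992 -0.1133  0.1059] 0.0007
[0.6015 0.0229 0.1084] 0.001
[ 0.6185 -0.0962  0.1035] 0.0006
```

```bash
python3 -c "
import cv2
for n in('top','scene'): print(cv2.imread(f'pics/{n}_l.png').shape)"
```

```text
(576, 600, 3)
(408, 456, 3)
```

View pics/top_l.png

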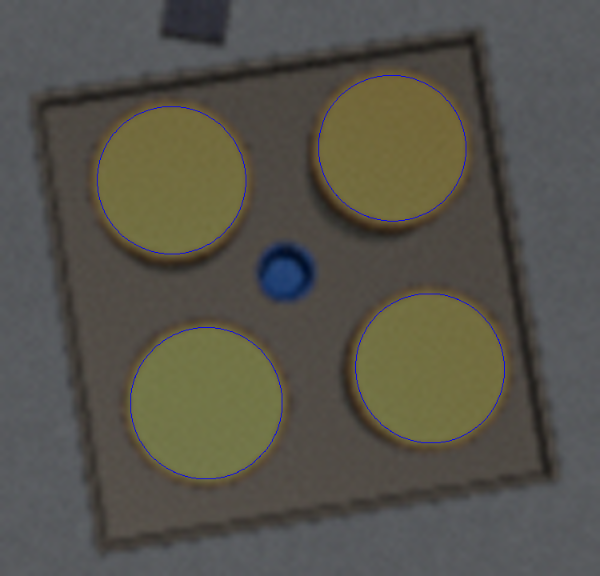

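View pics/scene_l.png

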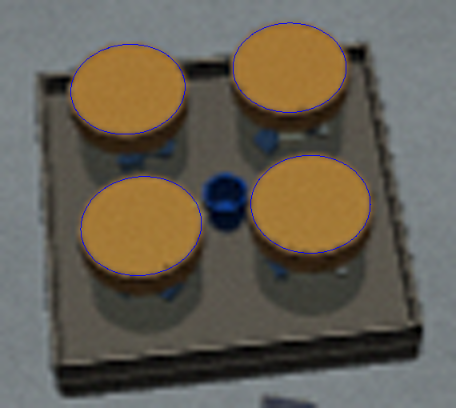

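Lids are at roughly (.482,.006), (.499,-.113), (.601,.023), (.617,-.096). Their spacing is 119–120 mm, as it must be, and the heights are about 105–115 mm. I'll close the gripper and go round to above the inner edge of P2.

Request:
apply_moves(moves="0 21 41 0 0;0 42 82 0 0;0 62 124 0 0;0 83 165 0 0;0 104 206 0 0;0 134 236 -5 0;0 164 266 -10 0;0 194 296 -15 0")

```text
time_s: 0.95
eef_pos: [0.3407, -0.2582, 0.2156]
eef_rot: [0.992, 0.128, 0.0, -0.001]
force: [0.7, -1.1, 0.2]
finger_gap: -0.0003
```

Request:
apply_moves(moves="0 30 30 -10 0;0 60 60 -25 0;0 90 90 -40 0;0 120 117 -55 0;0 150 145 -65 0;0 177 172 -75 0;0 177 172 -80 0;0 177 172 -80 0")

```text
time_s: 1.75
eef_pos: [0.5169, -0.0853, 0.1343]
eef_rot: [0.992, 0.129, -0.001, -0.001]
force: [1.1, -0.7, -0.6]
finger_gap: -0.0004
```

Run:
```python
from h import *
cv2.imwrite("pics/w1.png",capture("wrist"));cv2.imwrite("pics/s1.png",capture("scene"))
s=ctrl.sense();print(s['eef_pos'],s['force'])
```

```text
[ 0.51649244 -0.08650509  0.13531081] [-0.65140234 -0.69925851  0.35275883]
```

View pics/w1.png

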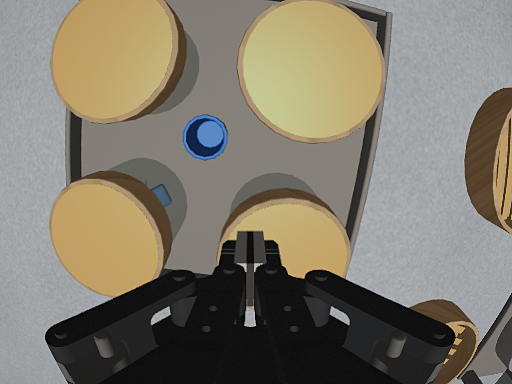

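The fingers at (250,250) stand over P2 near its inner edge, with the other three lids and the cap clear of them. Guarded descent next.

Request:
apply_moves(moves="0 1 0 -6 0;0 1 0 -11 0;0 1 0 -13 0;0 1 0 -15 0;0 1 0 -17 0;0 1 0 -18 0;0 1 0 -19 0;0 1 0 -19 0")

```text
time_s: 2.65
eef_pos: [0.5175, -0.0865, 0.1162]
eef_rot: [0.992, 0.128, -0.001, -0.001]
force: [-0.3, 0.8, -0.1]
finger_gap: -0.0001
```

Request:
apply_moves(moves="0 0 0 -1 0;0 0 0 -2 0;0 0 0 -3 0;0 0 0 -3 0")

```text
time_s: 3.05
eef_pos: [0.5174, -0.0864, 0.1131]
eef_rot: [0.992, 0.128, -0.001, -0.001]
force: [0.7, 0.2, 0.5]
finger_gap: 0.0002
```

Request:
apply_moves(moves="0 0 0 -1 0;0 0 0 -2 0;0 0 0 -2 0")

```text
time_s: 3.35
eef_pos: [0.5176, -0.0864, 0.1115]
eef_rot: [0.992, 0.128, -0.001, -0.001]
force: [-1.0, 0.6, 5.3]
finger_gap: 0.0002
```

Request:
apply_moves(moves="0 0 0 -0.7 0;0 0 0 -0.7 0")

```text
time_s: 3.55
eef_pos: [0.5176, -0.0864, 0.1114]
eef_rot: [0.992, 0.128, -0.001, -0.001]
force: [-1.0, 1.3, 5.6]
finger_gap: -0.0001
```

P2 gives 5.6 N at about 1 mm of sink, so it is home. Next P4.

Request:
apply_moves(moves="0 0 0 8 0;0 0 0 16 0;0 37 5 16 0;0 74 10 16 0;0 74 10 10 0;0 74 10 6 0;0 74 10 4 0;0 74 10 4 0")

```text
time_s: 4.35
eef_pos: [0.5897, -0.0763, 0.1148]
eef_rot: [0.992, 0.128, -0.002, -0.001]
force: [-0.7, 0.3, 0.7]
finger_gap: -0.0002
```

Request:
apply_moves(moves="0 0 0 -1 0;0 0 0 -2 0;0 0 0 -2 0")

```text
time_s: 4.65
eef_pos: [0.5893, -0.0764, 0.1128]
eef_rot: [0.992, 0.128, -0.002, -0.001]
force: [-0.1, 0.1, 0.1]
finger_gap: -0.0002
```

Request:
apply_moves(moves="0 0 0 -1 0;0 0 0 -2 0;0 0 0 -2 0")

```text
time_s: 4.95
eef_pos: [0.5892, -0.0764, 0.1107]
eef_rot: [0.992, 0.128, -0.002, -0.001]
force: [-0.3, -0.1, -0.5]
finger_gap: -0.0002
```

Request:
apply_moves(moves="0 2 -1 -1 0;0 2 -1 -1.5 0;0 2 -1 -1.5 0")

```text
time_s: 5.25
eef_pos: [0.5913, -0.0774, 0.1094]
eef_rot: [0.992, 0.128, -0.002, -0.001]
force: [-1.3, 0.3, 2.8]
finger_gap: 0.0
```

Request:
apply_moves(moves="0 0 0 -1 0;0 0 0 -1.5 0;0 0 0 -1.5 0")

```text
time_s: 5.55
eef_pos: [0.5913, -0.0775, 0.1086]
eef_rot: [0.992, 0.128, -0.002, -0.001]
force: [-1.6, 0.1, 7.3]
finger_gap: -0.0
```

P4 is home too (7.3 N after about 1.4 mm). Next P3.

Request:
apply_moves(moves="0 0 0 10 0;0 -2 2 20 0;0 -6 38 20 0;0 -10 74 20 0;0 -10 75 16 0;0 -10 75 12 0;0 -10 75 11 0;0 -10 75 11 0")

```text
time_s: 6.35
eef_pos: [0.5814, -0.0034, 0.1194]
eef_rot: [0.992, 0.127, -0.002, -0.001]
force: [-0.6, 0.1, 0.2]
finger_gap: -0.0
```

Request:
apply_moves(moves="0 0 0 -1 0;0 0 0 -2 0;0 0 0 -2 0")

```text
time_s: 6.65
eef_pos: [0.5814, -0.0039, 0.1172]
eef_rot: [0.992, 0.127, -0.002, -0.001]
force: [0.0, -0.3, -0.4]
finger_gap: -0.0002
```

Request:
apply_moves(moves="0 0 0 -1 0;0 0 0 -1.5 0;0 0 0 -1.5 0")

```text
time_s: 6.95
eef_pos: [0.5813, -0.004, 0.1156]
eef_rot: [0.992, 0.127, -0.002, -0.001]
force: [0.2, 0.5, -1.0]
finger_gap: -0.0001
```

Request:
apply_moves(moves="0 0 0 -1 0;0 0 0 -1.5 0;0 0 0 -1.5 0")

```text
time_s: 7.25
eef_pos: [0.5814, -0.0039, 0.1145]
eef_rot: [0.992, 0.127, -0.002, -0.001]
force: [0.5, 0.1, 3.5]
finger_gap: 0.0001
```

Request:
apply_moves(moves="0 0 0 -0.7 0;0 0 0 -1.2 0;0 0 0 -1.2 0")

```text
time_s: 7.55
eef_pos: [0.5815, -0.0039, 0.1138]
eef_rot: [0.992, 0.127, -0.002, -0.001]
force: [-0.8, -0.9, 6.2]
finger_gap: 0.0001
```

P3 is home as well, which leaves P1.

Request:
apply_moves(moves="0 0 0 8 0;0 0 0 17 0;0 -37 -5 17 0;0 -74 -9 17 0;0 -74 -9 14 0;0 -74 -9 11 0;0 -74 -9 9 0;0 -74 -9 9 0")

```text
time_s: 8.35
eef_pos: [0.5089, -0.0129, 0.1228]
eef_rot: [0.992, 0.127, -0.001, -0.001]
force: [-0.4, 0.4, 0.1]
finger_gap: -0.0
```

Request:
apply_moves(moves="0 0 0 -1 0;0 0 0 -2 0;0 0 0 -3 0;0 0 0 -3 0")

```text
time_s: 8.75
eef_pos: [0.5089, -0.0129, 0.1195]
eef_rot: [0.992, 0.127, -0.001, -0.001]
force: [0.1, 0.1, 0.0]
finger_gap: -0.0
```

Request:
apply_moves(moves="0 0 0 -1 0;0 0 0 -2 0;0 0 0 -2 0")

```text
time_s: 9.05
eef_pos: [0.5089, -0.0129, 0.1175]
eef_rot: [0.992, 0.127, -0.001, -0.001]
force: [0.5, -0.6, 0.3]
finger_gap: 0.0
```

Request:
apply_moves(moves="0 0 0 -1 0;0 0 0 -1.5 0;0 0 0 -1.5 0")

```text
time_s: 9.35
eef_pos: [0.5089, -0.0129, 0.116]
eef_rot: [0.992, 0.127, -0.001, -0.001]
force: [0.0, 0.2, 1.2]
finger_gap: -0.0001
```

Request:
apply_moves(moves="0 0 0 -1 0;0 0 0 -1.5 0;0 0 0 -1.5 0")

```text
time_s: 9.65
eef_pos: [0.5088, -0.0128, 0.1148]
eef_rot: [0.992, 0.127, -0.001, -0.001]
force: [-1.4, 0.8, 5.4]
finger_gap: -0.0001
```

Not clear-cut: 5.4 N after a soft start. I'll look at the tilt while holding the press.

Run:
```python
from h import *
for n in("wrist","top","scene"):
    im=capture(n);cv2.imwrite(f"pics/{n}2.png",im)
print(ctrl.sense()['force'],ctrl.sense()['eef_pos'],ctrl.sense()['ft_torque'])
a=cv2.imread("pics/top2.png")[130:255,195:330];b=cv2.imread("pics/scene2.png")[165:255,205:310]
cv2.imwrite("pics/ab.png",cv2.hconcat([cv2.resize(a,(400,370)),cv2.resize(b,(400,370))]))
```

```text
[-1.58193344  0.24338577  4.73117689] [ 0.50884377 -0.01281334  0.11481506] [ 0.05325783  0.3083287  -0.02142499]
```

View pics/ab.png

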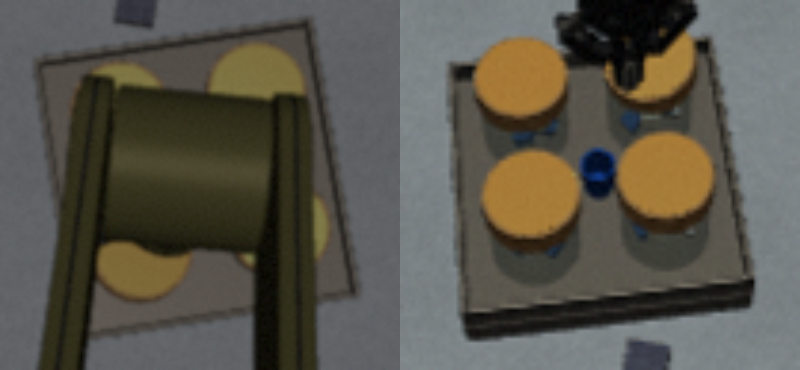

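View pics/wrist2.png

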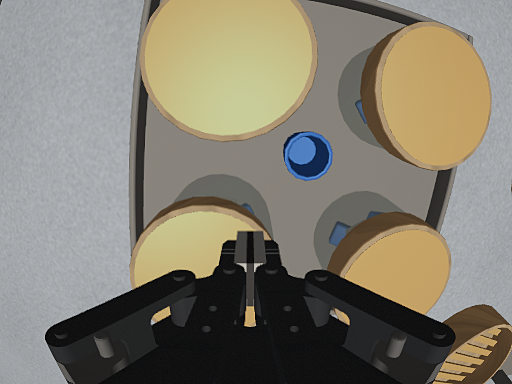

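The top crop shows P1 (lower left) more orange than before while the others are unchanged, which may mean tilt or may be shade. I'll press slightly further to get the stiffness, staying well under 15 N.

Request:
apply_moves(moves="0 0 0 -0.8 0;0 0 0 -1.2 0;0 0 0 -1.2 0")

```text
time_s: 10.1
eef_pos: [0.5089, -0.0128, 0.1144]
eef_rot: [0.992, 0.127, -0.001, -0.001]
force: [-3.0, 1.0, 9.6]
finger_gap: 0.0003
```

Run:
```python
from h import *
print(ctrl.sense()['force'],ctrl.sense()['eef_pos'],ctrl.sense()['ft_torque'])
im=capture("top");cv2.imwrite("pics/top3.png",im)
for n in(0,2,3):
    t=cv2.imread(f"pics/top{n}.png");print(n,[t[r:r+4,c:c+4].mean((0,1)).round() for c,r in((236,216),(240,220),(244,224),(290,152),(290,207),(299,205))])
```

```text
[-2.98948847  1.01175395  9.61692435] [ 0.50886597 -0.01276676  0.11439268] [ 0.13614545  0.50997503 -0.02694653]
0 [array([ 72., 117., 114.]), array([ 72., 117., 114.]), array([ 73., 118., 114.]), array([ 57., 102., 114.]), array([ 66., 111., 114.]), array([ 63., 109., 114.])]
2 [array([ 55., 104., 125.]), array([ 56., 104., 126.]), array([ 56., 105., 126.]), array([ 63., 112., 126.]), array([25., 46., 49.]), array([48., 84., 88.])]
3 [array([ 54., 102., 125.]), array([ 54., 102., 126.]), array([ 54., 103., 126.]), array([ 63., 112., 126.]), array([26., 46., 49.]), array([49., 84., 88.])]
```

P1's sheen fell on its own (the others' rose) and there is now a sideways reaction of −3 N, so it is tilting. I'll release and touch the middle lightly; the contact height tells how far the edge had dipped.

Request:
apply_moves(moves="0 0 0 6 0;0 0 0 14 0;0 -13 9 14 0;0 -27 19 14 0;0 -27 19 11 0;0 -27 19 9 0;0 -27 19 8 0;0 -27 19 8 0")

```text
time_s: 10.95
eef_pos: [0.4822, 0.0061, 0.1221]
eef_rot: [0.992, 0.127, -0.001, -0.001]
force: [0.2, -0.1, 0.2]
finger_gap: -0.0
```

Run:
```python
from h import *
print(ctrl.sense()['force'],ctrl.sense()['eef_pos'],ctrl.sense()['ft_torque'])
im=capture("top");cv2.imwrite("pics/top4.png",im)
t=im;print([t[r:r+4,c:c+4].mean((0,1)).round() for c,r in((236,216),(240,220),(244,224),(290,152),(290,207),(299,205))])
cv2.imwrite("pics/w4.png",capture("wrist"))
```

```text
[ 0.22815531 -0.11848541  0.15849591] [0.48219349 0.00611436 0.12211874] [-0.01525839 -0.03488374  0.05049191]
[array([26., 47., 50.]), array([24., 43., 45.]), array([21., 38., 40.]), array([ 62., 110., 123.]), array([ 71., 120., 123.]), array([ 69., 117., 123.])]
```

View pics/w4.png

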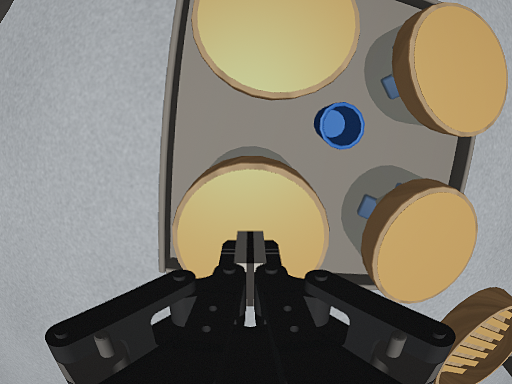

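The fingers are centred on P1 (lid outline about (175–328), tips at column 250). Light touch next.

Request:
apply_moves(moves="0 0 0 -1 0;0 0 0 -1.5 0;0 0 0 -1.5 0")

```text
time_s: 11.35
eef_pos: [0.4823, 0.0059, 0.1206]
eef_rot: [0.992, 0.127, -0.001, -0.001]
force: [0.9, 0.1, 0.6]
finger_gap: 0.0002
```

Request:
apply_moves(moves="0 0 0 -0.7 0;0 0 0 -1 0;0 0 0 -1 0")

```text
time_s: 11.65
eef_pos: [0.4823, 0.0059, 0.1196]
eef_rot: [0.992, 0.127, -0.001, -0.001]
force: [-0.9, 0.7, -0.5]
finger_gap: -0.0003
```

Request:
apply_moves(moves="0 0 0 -0.7 0;0 0 0 -1 0;0 0 0 -1 0")

```text
time_s: 11.95
eef_pos: [0.4824, 0.0059, 0.1188]
eef_rot: [0.992, 0.127, -0.001, -0.001]
force: [-1.5, -0.5, 3.4]
finger_gap: 0.0001
```

Contact is at z≈0.119, so the edge press had dipped 4.8 mm, more than 0.1 rad of rock even if it acted at the rim. P1 is the loose one; pressing its middle now.

Request:
apply_moves(moves="0 0 0 -0.5 0;0 0 0 -1 0;0 0 0 -1.5 0;0 0 0 -2 0;0 0 0 -2.5 0;0 0 0 -3 0;0 0 0 -3.5 0;0 0 0 -3.5 0")

```text
time_s: 12.75
eef_pos: [0.4825, 0.0059, 0.1169]
eef_rot: [0.992, 0.127, -0.0, -0.0]
force: [-3.0, 0.4, 14.0]
finger_gap: -0.0003
```

Request:
apply_moves(moves="0 0 0 -2 0;0 0 0 -2.5 0;0 0 0 -3 0;0 0 0 -3.5 0;0 0 0 -3.5 0")

```text
time_s: 13.25
eef_pos: [0.4825, 0.0059, 0.1149]
eef_rot: [0.992, 0.127, -0.0, -0.0]
force: [-4.2, 0.5, 14.9]
finger_gap: 0.0002
```

Request:
apply_moves(moves="0 0 0 -2 0;0 0 0 -2.5 0;0 0 0 -3 0;0 0 0 -3.5 0;0 0 0 -3.5 0")

```text
time_s: 13.75
eef_pos: [0.4824, 0.0059, 0.1129]
eef_rot: [0.992, 0.127, 0.0, -0.0]
force: [-3.5, 0.7, 14.2]
finger_gap: -0.0002
```

Run:
```python
from h import *
cv2.imwrite("pics/w5.png",capture("wrist"));b=capture("scene")[165:255,205:310]
cv2.imwrite("pics/s5.png",cv2.resize(b,None,fx=6,fy=6))
s=ctrl.sense();print(s['eef_pos'],s['force'],s['ft_torque'])
```

```text
[0.48244761 0.00591861 0.11290079] [-3.44349977 -0.01569458 14.83373769] [0.04888139 0.71461321 0.00177239]
```

View pics/w5.png

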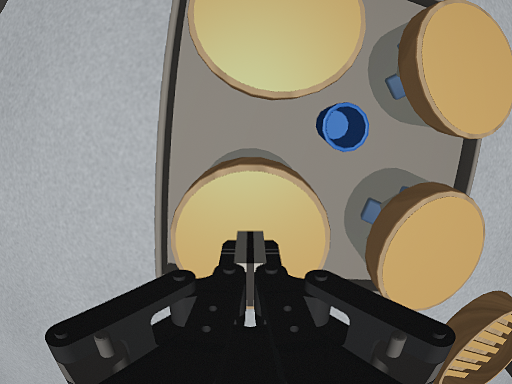

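View pics/s5.png

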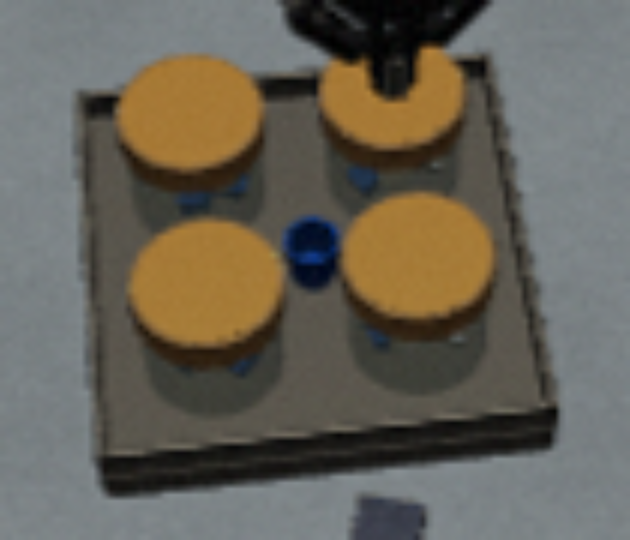

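The wrist view shows the lid level under the fingers (sheen unchanged), sliding at a steady ~14 N and now 6 mm down. I'll go on until the seal stop raises the force.

Request:
apply_moves(moves="0 0 0 -2 0;0 0 0 -2.5 0;0 0 0 -3 0;0 0 0 -3 0")

```text
time_s: 14.25
eef_pos: [0.4825, 0.0059, 0.1118]
eef_rot: [0.992, 0.127, 0.001, -0.0]
force: [-4.9, 0.3, 18.1]
finger_gap: 0.0001
```

Request:
apply_moves(moves="0 0 0 -2 0;0 0 0 -2.5 0;0 0 0 -3 0;0 0 0 -3 0")

```text
time_s: 14.65
eef_pos: [0.4825, 0.0059, 0.1112]
eef_rot: [0.992, 0.127, 0.002, 0.0]
force: [-6.1, 1.4, 21.4]
finger_gap: 0.0002
```

The force is rising at about 6 N/mm, so it is on the seal stop. I'll ease off, then re-touch to check the height.

Request:
apply_moves(moves="0 0 0 1 0;0 0 0 2 0;0 0 0 3.5 0;0 0 0 5 0;0 0 0 7 0;0 0 0 7 0")

```text
time_s: 15.25
eef_pos: [0.4826, 0.0059, 0.1182]
eef_rot: [0.992, 0.127, 0.002, 0.0]
force: [0.4, -0.8, -0.1]
finger_gap: -0.0
```

Request:
apply_moves(moves="0 0 0 -1 0;0 0 0 -2 0;0 0 0 -2 0;0 0 0 -2 0")

```text
time_s: 15.65
eef_pos: [0.4825, 0.0059, 0.116]
eef_rot: [0.992, 0.127, 0.001, 0.0]
force: [0.1, -0.4, -0.1]
finger_gap: 0.0001
```

Request:
apply_moves(moves="0 0 0 -1 0;0 0 0 -1.5 0;0 0 0 -1.5 0")

```text
time_s: 15.95
eef_pos: [0.4824, 0.0059, 0.1144]
eef_rot: [0.992, 0.127, 0.001, 0.0]
force: [-0.2, -0.8, 0.1]
finger_gap: 0.0002
```

Request:
apply_moves(moves="0 0 0 -1 0;0 0 0 -1 0;0 0 0 -1 0")

```text
time_s: 16.25
eef_pos: [0.4824, 0.0059, 0.1134]
eef_rot: [0.992, 0.127, 0.001, 0.0]
force: [0.4, 0.4, -0.5]
finger_gap: -0.0002
```

Request:
apply_moves(moves="0 0 0 -0.7 0;0 0 0 -1 0;0 0 0 -1 0")

```text
time_s: 16.55
eef_pos: [0.4823, 0.0059, 0.1123]
eef_rot: [0.992, 0.127, 0.001, 0.0]
force: [0.2, -0.6, -0.6]
finger_gap: -0.0005
```

There is no contact even at 0.1123, so the lid stayed more than 6 mm down. Backing away for a final look.

Request:
apply_moves(moves="0 0 0 15 0;0 0 0 40 0;0 0 0 70 0;0 -15 -30 100 0;0 -30 -70 110 0;0 -45 -110 110 0;0 -60 -150 110 0;0 -60 -150 110 0")

```text
time_s: 17.35
eef_pos: [0.4208, -0.1482, 0.2227]
eef_rot: [0.992, 0.124, 0.001, 0.001]
force: [0.6, 0.4, -0.2]
finger_gap: -0.0001
```

Request:
apply_moves(moves="0 -20 -40 0 0;0 -40 -80 0 0;0 -60 -120 0 0;0 -60 -120 0 0;0 -60 -120 0 0")

```text
time_s: 17.85
eef_pos: [0.3606, -0.2684, 0.2225]
eef_rot: [0.992, 0.123, 0.001, 0.001]
force: [0.2, 0.5, -0.3]
finger_gap: 0.0002
```

Run:
```python
from h import *
a=capture("top");cv2.imwrite("pics/top6.png",a)
b=capture("scene")
z=cv2.imread("pics/top0.png")
T=calibration("top");s=ctrl.sense();print(s['time_s'],s['eef_pos'],s['force'])
up=6;x0,y0=200,130
for im in(z,a):
    c=cv2.resize(im[130:250,200:325],None,fx=up,fy=up,interpolation=cv2.INTER_CUBIC)
    m=cv2.inRange(cv2.cvtColor(c,cv2.COLOR_BGR2HSV),(15,90,90),(40,255,255))
    for k in cv2.findContours(m,cv2.RETR_EXTERNAL,cv2.CHAIN_APPROX_NONE)[0]:
        if cv2.contourArea(k)>3600:
            e=cv2.fitEllipse(cv2.convexHull(k));u,v=(e[0][0]+.5)/up-.5+x0,(e[0][1]+.5)/up-.5+y0
            print(round(u,2),round(v,2),np.round(np.array(e[1])/up,2),im[int(v),int(u)])
cv2.imwrite("pics/s6.png",cv2.resize(b,(800,600)))
```

```text
17.95 [ 0.36114063 -0.26706665  0.22247801] [-0.59600045  0.23324124  1.06451816]
242.52 213.57 [34.11 34.15] [ 71 119 114]
289.28 206.23 [33.12 33.78] [ 65 112 114]
235.23 166.86 [32.9  33.51] [ 64 109 114]
281.26 160.19 [32.33 33.02] [ 61 106 115]
242.46 213.66 [34.   34.06] [ 76 124 120]
289.26 206.23 [33.37 34.05] [ 68 116 120]
235.22 166.9 [33.1  33.87] [ 65 113 119]
281.27 160.21 [32.59 33.34] [ 62 109 119]
```

View pics/top6.png

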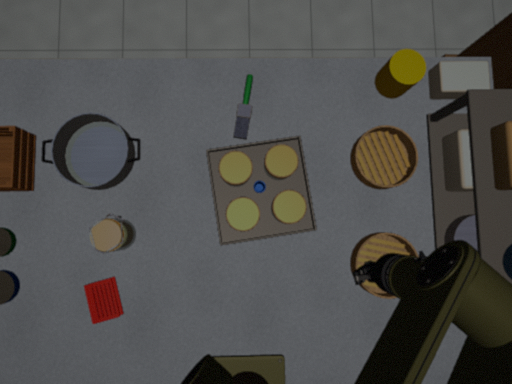

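View pics/s6.png

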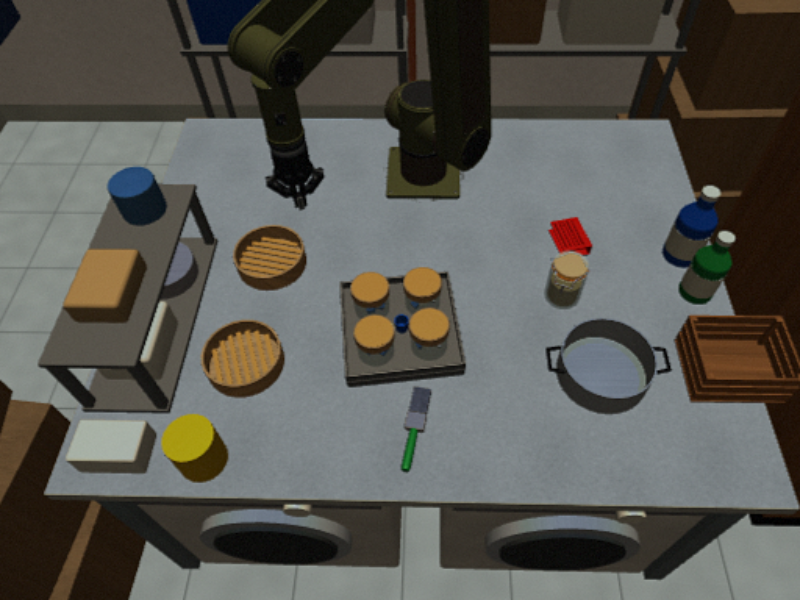

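Both views show everything in its place and the arm clear. P1 keeps its sheen, so it is level, and its outline shrank against the others, so it is lower.

```bash
python3 -c "
from station import ctrl
print(ctrl.sign_off())"
```

```text
the job is handed in; nothing more can be done
None
```

The loose lid was the one nearest the robot on its left, at about (0.482, 0.006). It is now pressed home and level, and I handed the job in at about 18 s of the 51 s allowed.

**Finding it:** I pressed all four lids lightly at the inner edge. Three were stiff, giving 5.6, 7.3 and 6.2 N after roughly 1 to 1.5 mm. The fourth dipped about 4.8 mm, roughly 0.14 rad at the press point. The first force readings on that lid were unclear, and I pressed its edge to 9.6 N rather than the suggested 2 to 4 N. I took it as the loose one from the change in its sheen and the later touch at its middle.

**Seating it:** Pressed at its middle, it held at first, then slid down at about 14 to 15 N. It stopped on its seal, and I eased off at 21.4 N.

**Last checks:**
- **Height:** First contact was at z ≈ 0.119. After release there was still no contact at 0.1123, so it stayed more than 6 mm lower. I did not measure the final height exactly.
- **Level and in place:** The final top view shows all four lid centres within about 0.1 pixel of the start, all with level-looking sheen. The bystanders appear unmoved by eye in both views. The arm is clear of everything.

No check failed. The one disagreement is that camera heights came out about 4 to 7 mm lower than the touch heights, so I relied on touch for height.

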